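# Start the polishing station in its safe order

## Task

Start the polishing station in its safe order: with a fingertip, gently push in the blue button (dust extractor), then the yellow one (work light), and last the green one (polishing motor), each all the way down so that it stays in. Leave the red stop button out, and do not grip, lift, shove or knock over the switch boxes or the things standing among them.

Things in the scene. Friction and masses are not known exactly. Their poses are not given: they have to be found in the camera images.
- blue_box: loose radio switch box with the blue button (dust extractor): grey housing 66 x 66 mm, its bezel's top 40 mm above the bench, rubber feet, about 0.6 kg. Origin at the centre of its underside, z up, the button's axis along z through the origin. Boxes may stand in any order and yaw. Must not be lifted or shoved 15 mm or more.
- blue_top (a point): centre of the flat top of the blue mushroom button, 36 mm in diameter; moves down with it: 59 mm above the bench when out, 51 mm when fully in (give or take 1 mm, as the boxes may stand on scraps of paper), lower still by what the cap yields while pressed.
- blue_button (a joint): travel of the blue button in m, straight down: 0 out, 0.008 fully in at a hard stop. A steady 4 N moves it, a little more when pushed fast; it stays where it is left. At the stop the cap yields up to 3 mm more on an over-travel spring (5 N at first, 12.5 N at the end, then solid), which this value leaves out. A push of 7 to 10 N straight down on the middle of the cap is right. Counts as in beyond 0.006. More than 25 N on it is too hard.
- yellow_box: loose radio switch box with the yellow button (work light): grey housing 66 x 66 mm, its bezel's top 40 mm above the bench, rubber feet, about 0.6 kg. Origin at the centre of its underside, z up, the button's axis along z through the origin. Boxes may stand in any order and yaw. Must not be lifted or shoved 15 mm or more.
- yellow_top (a point): centre of the flat top of the yellow mushroom button, 36 mm in diameter; moves down with it: 59 mm above the bench when out, 51 mm when fully in (give or take 1 mm, as the boxes may stand on scraps of paper), lower still by what the cap yields while pressed.
- yellow_button (a joint): travel of the yellow button in m, straight down: 0 out, 0.008 fully in at a hard stop. A steady 4 N moves it, a little more when pushed fast; it stays where it is left. At the stop the cap yields up to 3 mm more on an over-travel spring (5 N at first, 12.5 N at the end, then solid), which this value leaves out. A push of 7 to 10 N straight down on the middle of the cap is right. Counts as in beyond 0.006. More than 25 N on it is too hard.
- green_box: loose radio switch box with the green button (polishing motor): grey housing 66 x 66 mm, its bezel's top 40 mm above the bench, rubber feet, about 0.6 kg. Origin at the centre of its underside, z up, the button's axis along z through the origin. Boxes may stand in any order and yaw. Must not be lifted or shoved 15 mm or more.
- green_top (a point): centre of the flat top of the green mushroom button, 36 mm in diameter; moves down with it: 59 mm above the bench when out, 51 mm when fully in (give or take 1 mm, as the boxes may stand on scraps of paper), lower still by what the cap yields while pressed.
- green_button (a joint): travel of the green button in m, straight down: 0 out, 0.008 fully in at a hard stop. A steady 4 N moves it, a little more when pushed fast; it stays where it is left. At the stop the cap yields up to 3 mm more on an over-travel spring (5 N at first, 12.5 N at the end, then solid), which this value leaves out. A push of 7 to 10 N straight down on the middle of the cap is right. Counts as in beyond 0.006. More than 25 N on it is too hard.
- red_box: loose radio switch box with the red button (stop): grey housing 66 x 66 mm, its bezel's top 40 mm above the bench, rubber feet, about 0.6 kg. Origin at the centre of its underside, z up, the button's axis along z through the origin. Boxes may stand in any order and yaw. Must not be lifted or shoved 15 mm or more.
- red_top (a point): centre of the flat top of the red mushroom button, 36 mm in diameter; moves down with it: 59 mm above the bench when out, 51 mm when fully in (give or take 1 mm, as the boxes may stand on scraps of paper), lower still by what the cap yields while pressed.
- red_button (a joint): travel of the red button in m, straight down: 0 out, 0.008 fully in at a hard stop. A steady 4 N moves it, a little more when pushed fast; it stays where it is left. At the stop the cap yields up to 3 mm more on an over-travel spring (5 N at first, 12.5 N at the end, then solid), which this value leaves out. A push of 7 to 10 N straight down on the middle of the cap is right. Must stay out.
- film_can: black film can with grey lid, 33 mm in diameter, 54 mm tall; bystander, leave it standing. Origin at the centre of its underside.
- cork: cork bung, 41 mm in diameter, 26 mm tall; bystander, leave it standing. Origin at the centre of its underside.
- spool: grey-white solder spool, 42 mm in diameter, 22 mm tall; bystander, leave it standing. Origin at the centre of its underside.
- red_cap: red domed cap (no button), 40 mm in diameter, 24 mm tall; bystander, leave it standing. Origin at the centre of its underside.
- flux_jar: cream jar with green screw cap (no button), 45 mm in diameter, 46 mm tall; bystander, leave it standing. Origin at the centre of its underside.

How it is judged (in metres and radians):
On the way, in this order (a step that is already met when the one before it is completed fails the run):
1. the blue button is in (value of joint blue_button above 0.006 m and value of joint each of yellow_button, green_button below 0.003 m), for 0.2 s.
2. the yellow button is in (value of joint yellow_button above 0.006 m and value of joint green_button below 0.003 m), for 0.2 s.
3. the green button is in (value of joint green_button above 0.006 m), for 0.2 s.
At the end, for the whole second after the job is handed in: The blue, yellow and green buttons are in by more than 6 of their 8 mm, the red one is out (less than 2 mm), and all boxes and bystanders stand upright and at rest within 15 mm of where they began (value of joint each of blue_button, yellow_button, green_button above 0.006 m and value of joint red_button below 0.002 m and distance of each of blue_box, yellow_box, green_box, red_box, film_can, cork, spool, red_cap, flux_jar from where it was at the start of the episode below 0.015 m and linear speed of each of blue_box, yellow_box, green_box, red_box, film_can, cork, spool, red_cap, flux_jar below 0.02 m/s and angle between each of blue_box, yellow_box, green_box, red_box, film_can, cork, spool, red_cap, flux_jar's own z axis and vertical below 0.4 rad); the robot touches nothing.
It fails at once if the yellow button is pushed in before the blue one is in, or the green before the yellow ((value of joint yellow_button above 0.003 m and value of joint blue_button below 0.006 m) or (value of joint green_button above 0.003 m and value of joint yellow_button below 0.006 m)).
It fails at once if the red stop button is pushed in (value of joint red_button above 0.002 m).
It fails at once if a button or box is pressed with more than 25 N (contact force between any of the fingers, the arm and blue_box above 25 N or contact force between any of the fingers, the arm and yellow_box above 25 N or contact force between any of the fingers, the arm and green_box above 25 N or contact force between any of the fingers, the arm and red_box above 25 N).
It fails at once if a switch box is lifted, tipped or shoved by 15 mm or more (distance of any of blue_box, yellow_box, green_box, red_box from where it was at the start of the episode above 0.015 m or height (world z) of any of blue_box, yellow_box, green_box, red_box above 0.006 m or angle between any of blue_box, yellow_box, green_box, red_box's own z axis and vertical above 0.2 rad).
It fails at once if a bystander is moved by 15 mm or more, lifted or knocked over (distance of any of film_can, cork, spool, red_cap, flux_jar from where it was at the start of the episode above 0.015 m or height (world z) of any of film_can, cork, spool, red_cap, flux_jar above 0.008 m or angle between any of film_can, cork, spool, red_cap, flux_jar's own z axis and vertical above 0.4 rad).
It also fails if it takes over 64 s, if anything falls off the work surface, if the arm or the gripper's body presses on something with over 40 N, if the wrist force passes 120 N, or if a joint passes its speed limit or range.

## Robot

A 6-joint arm with a two-finger parallel gripper is mounted at the origin on a cart in front of the work surface, level with it; the furniture and walls round the work are solid. World frame = base frame: x ahead of the robot, y to its left, z up, the work surface at z = 0. Lengths are in m, angles in degrees, forces in N, time in s.
With the tool pointing down it reaches from about 0.35 to 0.875 m from the base axis. Payload 4.2 kg.
Tool frame: the origin (TCP) lies at the very end of the fingers, on their centre line; the grasp point (between the pads) lies 19 mm behind it; x points along the fingers, z is the direction in which the jaws open and shut, and the axes are right-handed (so a half turn about x gives the same grasp; the last joint's range is limited). The gripper opens to 87 mm and grips with 3 to 60 N. Pads are 19 mm wide; open, the fingers measure 117 mm over their backs; the gripper's body (75 mm by 190 mm) begins 51 mm behind the grasp point.
Start: joints at [79.504, 22.042, 0.453, 0, -68.411, -14.817], TCP at [0.267, 0.565, 0.223] pointing down, gripper open.
Joint ranges: [-179.83, 179.83], [-69.29, 118.12], [-61.27, 80.66], [-181.25, 117.63], [-171.15, -9.14], [-177.46, 177.46]. Speed limits (degrees/s): [159.86, 159.86, 180, 180, 180, 180].

## Interface

Orientations are given as [roll, pitch, yaw] about the fixed x, y, z axes, in that order (R = Rz(yaw) Ry(pitch) Rx(roll)).
In Python, from rig import r gives the robot as it stands.
- The arm moves only by the tool servo_tool, never from a script. Its argument "moves" is a list of rows, each a list of 3 entries, a list of its own where there are three numbers: the turn, a rotation vector about the tool's x, y, z in units of 4 degrees (1.0 is 4 degrees), then the shift along the tool's x, y, z in units of 3 cm (1.0 is 3 cm), then the finger opening in mm, from 0 to 87. A call has 1 to 12 rows; each row shifts and turns the commanded pose from where the row before left it, along the tool's axes as they then stand; what a row does not reach is not made up. A row lasts 1/10 s, in which the tool goes at most 50 mm and 8.59 degrees, less where a joint would pass 70% of its speed; a pose out of reach is approached as far as the arm can. A call with a number of a shift or a turn outside -1 to 1 is refused whole. A call with a gripper value outside its range is refused whole. The fingers move at their own pace and stop on an object; "newtons" is the grip in N (left out, the last holds). Time passes only in rows, so rows that do not move let the fingers close. It gives the time, the measured TCP pose, the force and the opening at its end, in the units of the state.
- r.state(): the state, without advancing time (a new reading comes with each control period).
- r.capture(name): name is "scene" or "top"; returns the picture (384x512x3 uint8, red, green, blue); there is no depth.
- r.camera_model(name): a dict with "intrinsics" (3x3 intrinsics, pixels), "distortion" ([k1, k2, p1, p2, k3] as OpenCV has them; the pictures are not rectified), "world_from_camera" (4x4, takes a point from camera to world coordinates). Camera axes: x right, y up, looking along -z (the intrinsics and any distortion apply to the point x, -y, -z); pixel columns grow to the right and rows downward; lengths in m; the calibration is good to about 2 mm. A picture is of the moment at which its call begins. camera_model takes no time and is no camera call.
- r.sign_off(): hands the job in, once; it reports no verdict.
The state is a dict: "time": time; "q": joint angles; "joint_vel": joint speeds; "effort": joint torques, N m; "tcp_pos": TCP position; "eef_rot": TCP orientation; "contact_force": force on the tool from outside, world axes, zero at the start; "torque": the same for the moment, N m; "grip_width": finger opening in m.
Only numpy, scipy, OpenCV 4.12 (cv2) and the standard library are available. Lean on these libraries where they do the work, as an engineer would, in place of code of your own. Each camera call takes 0.05 s, during which the arm holds its last target. There are 200 camera calls.

## Working session

There is one attempt and no reset: what is moved stays moved. The work goes in short steps, Python scripts to look and compute and a tool call to move; the robot and the scene stay as the last step left them, time stands still between calls to the robot, and variables do not carry over. Pictures are saved under pics/ and viewed, about 8 in all and at most 12, crops included, and the job is handed in when it is done.

Besides the shell and the picture viewer there is one more tool, called after "Call:" in YAML: its name, and indented under it one key for each argument. servo_tool: Moves the arm, as the interface text tells. Shifts and turns lie within -1 to 1; 1 stands for 3 cm of shift or 4 degrees of turn. Its arguments: {"type":"object","properties":{"moves":{"type":"array"},"newtons":{"type":"number"}},"required":["moves"]}

```bash
mkdir -p pics; python3 - <<'E'
from rig import r
import cv2,numpy as np
for n in("top","scene"):
    im=r.capture(n); cv2.imwrite(f"pics/{n}0.png",im[:,:,::-1])
    m=r.camera_model(n); print(n,np.round(m["intrinsics"],1).tolist(),m["distortion"],np.round(m["world_from_camera"],3).tolist())
print(r.state())
E
```

```text
top [[452.7, 0.0, 256.3], [0.0, 452.7, 188.9], [0.0, 0.0, 1.0]] [-0.07942431  0.          0.          0.          0.        ] [[0.028, 0.996, -0.083, 0.487], [-1.0, 0.028, 0.0, 0.079], [0.003, 0.083, 0.997, 1.045], [0.0, 0.0, 0.0, 1.0]]
scene [[492.5, 0.0, 257.3], [0.0, 492.5, 186.1], [0.0, 0.0, 1.0]] [0.06131678 0.         0.         0.         0.        ] [[0.53, 0.594, -0.605, -0.208], [-0.848, 0.383, -0.366, -0.374], [0.014, 0.707, 0.707, 0.99], [0.0, 0.0, 0.0, 1.0]]
{'time': 0.1, 'q': array([ 7.95031277e+01,  2.20870239e+01,  3.88601109e-01, -2.44660839e-02,
       -6.84128419e+01, -1.48164192e+01]), 'joint_vel': array([ 0.04425353, -0.11059444,  0.11496216,  0.06855055, -0.02402368,
       -0.03923801]), 'effort': array([-3.14831377e-04, -3.91686881e+01,  1.87935823e+01,  4.23196033e+00,
        1.34638353e-02, -6.72672491e-05]), 'tcp_pos': array([0.26698972, 0.56450907, 0.22157095]), 'eef_rot': array([   3.26941083,   89.88643509, -112.05290425]), 'contact_force': array([ 0.04310866, -0.22581249,  0.04310984]), 'torque': array([-0.01304237, -0.04264877,  0.00365259]), 'grip_width': 0.08676956531425517}
```

View pics/top0.png

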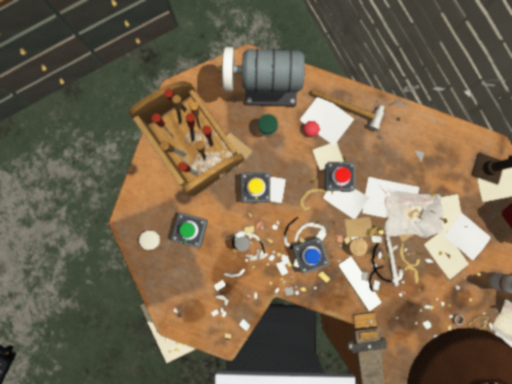

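View pics/scene0.png

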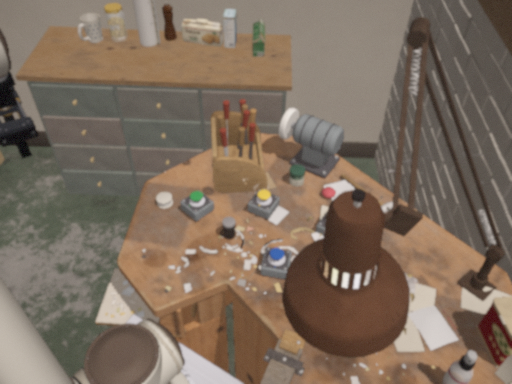

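Top view: blue button (313,257), yellow (256,187), green (187,229), red (341,175); flux jar (268,124), red cap (312,129), film can (242,242), cork (359,246) and spool (149,240). The tool rack stands at the upper left of yellow, and the lamp is to the right of the base.

```bash
cat >h.py <<'E'
from rig import r
import cv2,numpy as np
from scipy.spatial.transform import Rotation as Ro
def ray(n,uv):
    m=r.camera_model(n);T=np.array(m["world_from_camera"])
    p=cv2.undistortPoints(np.array([[uv]],float),np.array(m["intrinsics"]),np.array(m["distortion"]))[0,0]
    return T[:3,3],T[:3,:3]@np.array([p[0],-p[1],-1])
def at(n,uv,z):
    o,d=ray(n,uv); return o+d*(z-o[2])/d[2]
def tri(a,b):
    (o1,d1),(o2,d2)=ray("top",a),ray("scene",b)
    s=np.linalg.lstsq(np.c_[d1,-d2],o2-o1,rcond=None)[0]
    return (o1+d1*s[0]+o2+d2*s[1])/2
def blob(n,im,seed,rad=14):
    x,y=seed;s=im[y,x].astype(int)
    yy,xx=np.mgrid[:384,:512]
    h=cv2.cvtColor(im,cv2.COLOR_RGB2HSV).astype(int)
    dh=abs(h[...,0]-h[y,x,0]);dh=np.minimum(dh,180-dh)
    m=((dh<10)&(h[...,1]>0.55*h[y,x,1])&(h[...,2]>0.4*h[y,x,2])&((xx-x)**2+(yy-y)**2<rad**2)).astype(np.uint8)
    _,l,st,c=cv2.connectedComponentsWithStats(m); k=l[y,x]
    return c[k],st[k]
def tool():
    s=r.state();R=Ro.from_euler('xyz',s['eef_rot'],degrees=True).as_matrix()
    return s,R
E
python3 - <<'E'
from h import *
np.set_printoptions(precision=4,suppress=True)
it,isc=[cv2.imread(f"pics/{n}0.png")[:,:,::-1].copy() for n in("top","scene")]
for k,a,b in(("blue",(313,257),(276,255)),("yellow",(256,187),(264,194)),("green",(187,229),(197,196)),("red",(341,175),None)):
    c,st=blob("top",it,a);print(k,c,st,at("top",c,.059-.003))
    if b: c2,s2=blob("scene",isc,b,11);print("   ",c2,s2,at("scene",c2,.056),"tri",tri(c,c2))
print("lamp",tri((460,372),(345,300)))
s,R=tool();print(R)
for nm,p,z in(("film",(242,242),.05),("cork",(359,246),.026),("spool",(149,240),.02),("rackcorner",(243,155),.05),("rackcorner2",(190,192),.05)):print(nm,at("top",p,z))
E
```

```text
blue [312.3122 256.127 ] [305 249  16  15 189] [ 0.4263 -0.0469  0.056 ]
    [276.2992 253.5433] [269 248  16  12 127] [ 0.4251 -0.0461  0.056 ] tri [ 0.4259 -0.0464  0.0554]
yellow [255.0938 185.3438] [248 178  15  16 192] [0.5771 0.0816 0.056 ]
    [263.1404 191.7472] [257 184  15  16 178] [0.5821 0.0865 0.056 ] tri [0.576  0.0822 0.0637]
green [186.3315 229.6133] [179 223  16  14 181] [0.476  0.2287 0.056 ]
    [196.0543 195.75  ] [190 191  13  10  92] [0.4743 0.227  0.056 ] tri [0.4761 0.2289 0.0533]
red [342.6041 174.2995] [335 167  16  15 197] [ 0.607  -0.1106  0.056 ]
lamp [ 0.2504 -0.2706  0.285 ]
[[-0.0007  0.9039 -0.4277]
 [-0.0018 -0.4277 -0.9039]
 [-1.      0.0001  0.002 ]]
film [0.4525 0.1068 0.05  ]
cork [ 0.4496 -0.1556  0.026 ]
spool [0.4496 0.318  0.02  ]
rackcorner [0.6445 0.1104 0.05  ]
rackcorner2 [0.5588 0.2248 0.05  ]
```

Call:
servo_tool:
  moves:
    - [[0, 0, 0], [0, 0.4, 0.5], 0]
    - [[0, 0, 0], [0, 0.8, 0.95], 0]
    - [[0, 0, 0], [0, 0.8, 0.95], 0]
    - [[0, 0, 0], [0, 0.8, 0.95], 0]
    - [[0, 0, 0], [0, 0.8, 0.95], 0]
    - [[0, 0, 0], [0, 0.8, 0.95], 0]
    - [[0, 0, 0], [0, 0.8, 0.95], 0]
    - [[0, 0, 0], [0, 0.8, 0.95], 0]
    - [[0, 0, 0], [0, 0.8, 0.95], 0]
    - [[0, 0, 0], [0, 0.8, 0.95], 0]
    - [[0, 0, 0], [0, 0.8, 0.95], 0]
    - [[0, 0, 0], [0, 0.8, 0.95], 0]

```text
time: 1.3
tcp_pos: [0.376, 0.1484, 0.2224]
eef_rot: [-53.4, 90.0, -168.7]
contact_force: [0.5, 1.2, -0.2]
grip_width: 0.0027
```

Call:
servo_tool:
  moves:
    - [[0, 0, 0], [0, 0.8, 0.95], 0]
    - [[0, 0, 0], [0, 0.8, 0.95], 0]
    - [[0, 0, 0], [0, 0.8, 0.95], 0]
    - [[0, 0, 0], [0, 0.8, 0.95], 0]
    - [[0, 0, 0], [0, 0.8, 0.95], 0]
    - [[0, 0, 0], [0, 0.3, 0.4], 0]
    - [[0.5, 0, 0], [0, 0, 0], 0]
    - [[1, 0, 0], [0, 0, 0], 0]
    - [[1, 0, 0], [0, 0, 0], 0]
    - [[1, 0, 0], [0, 0, 0], 0]
    - [[1, 0, 0], [0, 0, 0], 0]
    - [[1, 0, 0], [0, 0, 0], 0]

```text
time: 2.5
tcp_pos: [0.4264, -0.0449, 0.2222]
eef_rot: [-43.8, 89.9, 178.7]
contact_force: [0.1, -1.0, -0.7]
grip_width: 0.0004
```

Call:
servo_tool:
  moves:
    - [[1, 0, 0], [0.5, 0, 0], 0]
    - [[1, 0, 0], [0.5, 0, 0], 0]
    - [[1, 0, 0], [0.5, 0, 0], 0]
    - [[1, 0, 0], [0.5, 0, 0], 0]
    - [[1, 0, 0], [0.5, 0, 0], 0]
    - [[1, 0, 0], [0, 0, 0], 0]
    - [[1, 0, 0], [0, 0, 0], 0]
    - [[1, 0, 0], [0, 0, 0], 0]
    - [[1, 0, 0], [0, 0, 0], 0]
    - [[1, 0, 0], [0, 0, 0], 0]
    - [[1, 0, 0], [0, 0, 0], 0]
    - [[1, 0, 0], [0, 0, 0], 0]

```text
time: 3.7
tcp_pos: [0.4264, -0.0448, 0.1473]
eef_rot: [7.7, 90.0, -177.8]
contact_force: [0.3, -0.6, -0.6]
grip_width: 0.0002
```

Call:
servo_tool:
  moves:
    - [[1, 0, 0], [0, 0, 0], 0]
    - [[1, 0, 0], [0, 0, 0], 0]
    - [[1, 0, 0], [0, 0, 0], 0]
    - [[1, 0, 0], [0, 0, 0], 0]
    - [[1, 0, 0], [0, 0, 0], 0]
    - [[1, 0, 0], [0, 0, 0], 0]
    - [[1, 0, 0], [0, 0, 0], 0]
    - [[1, 0, 0], [0, 0, 0], 0]
    - [[1, 0, 0], [0, 0, 0], 0]
    - [[1, 0, 0], [0, 0, 0], 0]
    - [[1, 0, 0], [0, 0, 0], 0]
    - [[1, 0, 0], [0, 0, 0], 0]

```text
time: 4.9
tcp_pos: [0.4265, -0.0448, 0.1473]
eef_rot: [54.3, 90.0, -179.2]
contact_force: [-0.1, 0.7, 0.3]
grip_width: 0.0007
```

Call:
servo_tool:
  moves:
    - [[0.5, 0, 0], [0, 0, 0], 0]
    - [[0, 0, 0], [0, 0, 0], 0]
    - [[0, 0, 0], [0, 0, 0], 0]
    - [[0, 0, 0], [0, 0, 0], 0]

```text
time: 5.3
tcp_pos: [0.4267, -0.0448, 0.1475]
eef_rot: [63.5, 90.0, -171.8]
contact_force: [0.9, 0.4, 0.7]
grip_width: 0.0003
```

```bash
python3 - <<'E'
from h import *
np.set_printoptions(precision=4,suppress=True)
s,R=tool();print(s['time'],s['tcp_pos'],s['contact_force'],s['q'],s['grip_width']);print(R)
print("to blue, tool axes units",R.T@(np.array([.4262,-.0467,.075])-s['tcp_pos'])/.03)
im=r.capture("top");cv2.imwrite("pics/top1.png",im[:,:,::-1])
im=r.capture("scene");cv2.imwrite("pics/scene1.png",cv2.resize(im[130:330,150:400,::-1],None,fx=3,fy=3))
E
```

```text
5.3 [ 0.4267 -0.0448  0.1475] [0.855  0.3963 0.6787] [ 15.8701   7.2922 -31.9776  -0.002  -50.7417 -71.1519] 0.0003314300377809974
[[-0.0002 -0.822  -0.5695]
 [-0.     -0.5695  0.822 ]
 [-1.      0.0002  0.0001]]
to blue, tool axes units [ 2.4159  0.0491 -0.0423]
```

View pics/scene1.png

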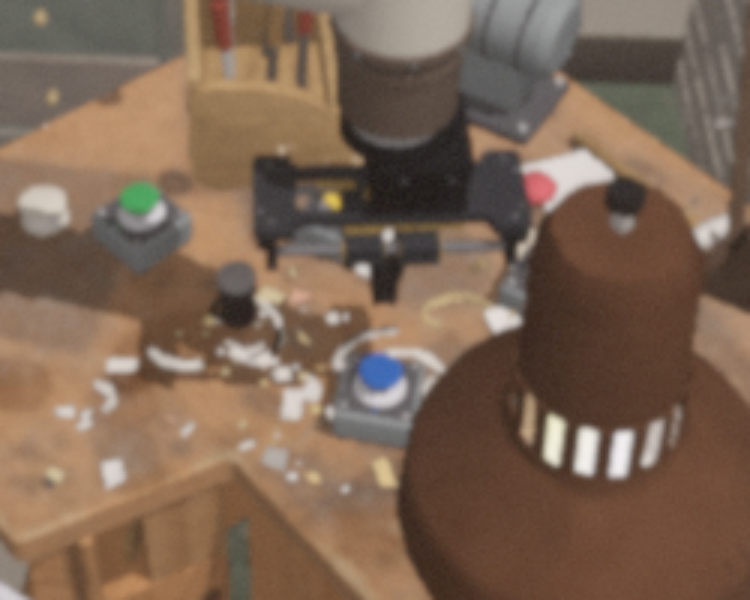

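Gripper closed above blue; its tip shows at crop (386,298) with the blue cap below at (381,372), and green is at (140,198). I'll go down to just above the cap, correcting the small offset.

```bash
python3 - <<'E'
from h import *
print(at("scene",(150+386/3,130+298/3),.1475))
E
```

```text
[ 0.42371172 -0.04875031  0.1475    ]
```

Call:
servo_tool:
  moves:
    - [[0, 0, 0], [0.6, 0.05, -0.04], 0]
    - [[0, 0, 0], [0.8, 0, 0], 0]
    - [[0, 0, 0], [0.7, 0, 0], 0]
    - [[0, 0, 0], [0.3, 0, 0], 0]
    - [[0, 0, 0], [0.1, 0, 0], 0]
    - [[0, 0, 0], [0, 0, 0], 0]

```text
time: 6.0
tcp_pos: [0.4266, -0.0466, 0.0727]
eef_rot: [-168.6, 90.0, -43.9]
contact_force: [0.3, 0.1, 0.8]
grip_width: 0.0005
```

```bash
python3 - <<'E'
from h import *
im=r.capture("scene");cv2.imwrite("pics/scene2.png",cv2.resize(im[200:300,220:340,::-1],None,fx=5,fy=5,interpolation=cv2.INTER_CUBIC))
print(r.state()['contact_force'],r.state()['tcp_pos'])
E
```

```text
[-0.43457994 -0.53699784  1.47072642] [ 0.42689346 -0.04653057  0.07313533]
```

View pics/scene2.png

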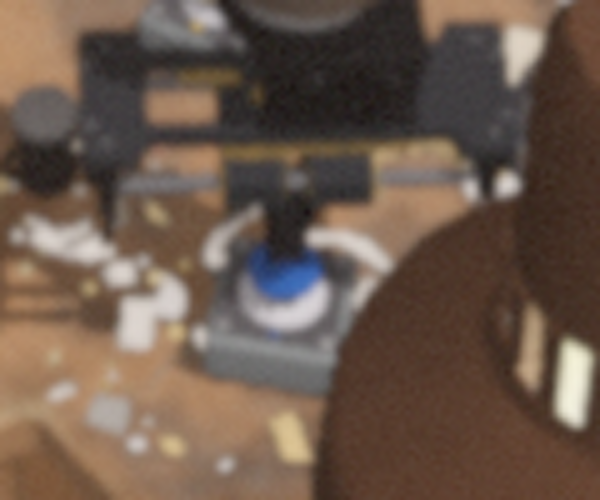

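Tip centred over the blue cap (crop 288,255, cap centre about 286,270). Pushing now, slowly.

Call:
servo_tool:
  moves:
    - [[0, 0, 0], [0.2, 0, 0], 0]
    - [[0, 0, 0], [0.2, 0, 0], 0]
    - [[0, 0, 0], [0.05, 0, 0], 0]
    - [[0, 0, 0], [0.05, 0, 0], 0]
    - [[0, 0, 0], [0.05, 0, 0], 0]
    - [[0, 0, 0], [0.05, 0, 0], 0]
    - [[0, 0, 0], [0.05, 0, 0], 0]
    - [[0, 0, 0], [0.05, 0, 0], 0]
    - [[0, 0, 0], [0, 0, 0], 0]
    - [[0, 0, 0], [0, 0, 0], 0]

```text
time: 7.05
tcp_pos: [0.4267, -0.0465, 0.0518]
eef_rot: [-118.8, 89.9, 5.9]
contact_force: [0.1, 1.2, 6.0]
grip_width: 0.0003
```

Call:
servo_tool:
  moves:
    - [[0, 0, 0], [0.03, 0, 0], 0]
    - [[0, 0, 0], [0.03, 0, 0], 0]
    - [[0, 0, 0], [0, 0, 0], 0]
    - [[0, 0, 0], [0, 0, 0], 0]

```text
time: 7.45
tcp_pos: [0.4268, -0.0465, 0.0504]
eef_rot: [-123.4, 89.9, 1.3]
contact_force: [-0.8, 2.1, 9.3]
grip_width: 0.0001
```

Call:
servo_tool:
  moves:
    - [[0, 0, 0], [-0.3, 0, 0], 0]
    - [[0, 0, 0], [-0.7, 0, 0], 0]
    - [[0, 0, 0], [-1, 0, 0], 0]
    - [[0, 0, 0], [-1, 0, 0], 0]
    - [[0, 0, 0], [0, -0.7, 0.06], 0]
    - [[0, 0, 0], [0, -1, 0.1], 0]
    - [[0, 0, 0], [0, -1, 0.1], 0]
    - [[0, 0, 0], [0, -1, 0.1], 0]
    - [[0, 0, 0], [0, -1, 0.1], 0]
    - [[0, 0, 0], [0, -1, 0.1], 0]
    - [[0, 0, 0], [0, -0.8, 0.1], 0]
    - [[0, 0, 0], [0, 0, 0], 0]

```text
time: 8.65
tcp_pos: [0.5765, 0.0821, 0.1385]
eef_rot: [77.1, 89.9, -158.1]
contact_force: [-1.4, -0.0, -0.4]
grip_width: 0.0003
```

```bash
python3 - <<'E'
from h import *
np.set_printoptions(precision=4,suppress=True)
s,R=tool()
print(s['tcp_pos'],s['contact_force'],R.T@(np.array([.577,.0818,.075])-s['tcp_pos'])/.03)
im=r.capture("scene");cv2.imwrite("pics/scene3.png",cv2.resize(im[90:290,160:410,::-1],None,fx=3,fy=3,interpolation=cv2.INTER_CUBIC))
E
```

```text
[0.5765 0.0821 0.1385] [-1.3874 -0.0262 -0.375 ] [ 2.1166 -0.012  -0.0173]
```

View pics/scene3.png

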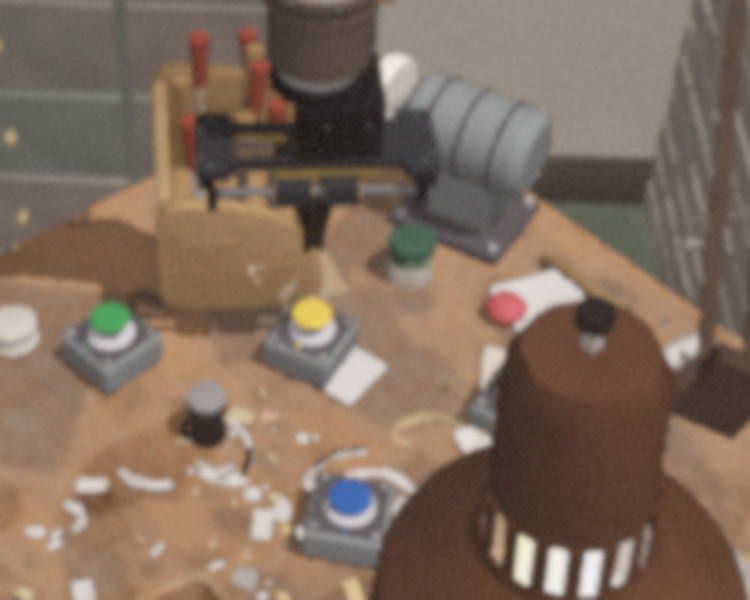

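Fingertip at crop (313,240) above the yellow cap (312,313); blue now sits lower in its bezel. The rack behind yellow is tall, so I check its clearance from the gripper body before going down.

```bash
python3 - <<'E'
from h import *
np.set_printoptions(precision=3,suppress=True)
im=cv2.imread("pics/top0.png");cv2.imwrite("pics/rack.png",np.hstack([cv2.resize(im[70:220,120:290],None,fx=2.4,fy=2.4,interpolation=cv2.INTER_CUBIC),cv2.resize(cv2.imread("pics/scene0.png")[90:240,170:320],None,fx=2.4,fy=2.4,interpolation=cv2.INTER_CUBIC)]))
E
```

```text
(no output)
```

View pics/rack.png

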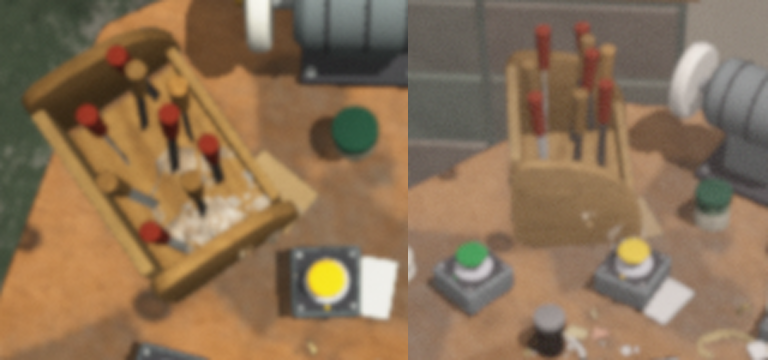

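Left: rack's front panel runs from crop (165,297) to (297,213), yellow cap at (327,281). Right: the same panel's shoulders are at about (513,175) and (638,205), its bottom corners at (514,240) and (638,235).

```bash
python3 - <<'E'
from h import *
np.set_printoptions(precision=3,suppress=True)
T=lambda x,y:(120+x/2.4,70+y/2.4); S=lambda x,y:(170+(x-408)/2.4,90+y/2.4)
a=tri(T(163,293),S(513,175));b=tri(T(295,212),S(638,205));print(a,b)
print(at("scene",S(514,240),0),at("scene",S(638,235),0))
y=np.array([.577,.0818])
for z in(.08,.1,.12,.15):
    A=at("top",T(165,297),z)[:2];B=at("top",T(297,213),z)[:2];u=(B-A)/np.linalg.norm(B-A);n=np.array([-u[1],u[0]])
    print(z,A,B,"line ang",np.degrees(np.arctan2(u[1],u[0])),"dist",(y-A)@n)
E
```

```text
[0.553 0.221 0.115] [0.635 0.11  0.061]
[0.561 0.234 0.   ] [0.647 0.116 0.   ]
0.08 [0.553 0.223] [0.632 0.108] line ang -55.67794723188036 dist -0.059641967971828344
0.1 [0.551 0.22 ] [0.629 0.107] line ang -55.67794723188034 dist -0.05683721053345052
0.12 [0.55  0.217] [0.626 0.106] line ang -55.67794723188036 dist -0.05403245309507272
0.15 [0.548 0.213] [0.621 0.106] line ang -55.677947231880324 dist -0.04982531693750601
```

Clearance is about 15 mm or more with the body parallel to the panel (-55°), so it is safe to go down.

Call:
servo_tool:
  moves:
    - [[0, 0, 0], [0.5, 0, 0], 0]
    - [[0, 0, 0], [0.8, 0, 0], 0]
    - [[0, 0, 0], [0.7, 0, 0], 0]
    - [[0, 0, 0], [0.3, 0, 0], 0]
    - [[0, 0, 0], [0.2, 0, 0], 0]
    - [[0, 0, 0], [0.05, 0, 0], 0]
    - [[0, 0, 0], [0, 0, 0], 0]

```text
time: 9.4
tcp_pos: [0.5756, 0.0806, 0.0639]
eef_rot: [-111.3, 90.0, 13.4]
contact_force: [0.5, 0.1, 0.4]
grip_width: 0.0003
```

Call:
servo_tool:
  moves:
    - [[0, 0, 0], [0.05, 0, 0], 0]
    - [[0, 0, 0], [0.05, 0, 0], 0]
    - [[0, 0, 0], [0.05, 0, 0], 0]
    - [[0, 0, 0], [0.05, 0, 0], 0]
    - [[0, 0, 0], [0.05, 0, 0], 0]
    - [[0, 0, 0], [0.05, 0, 0], 0]
    - [[0, 0, 0], [0, 0, 0], 0]
    - [[0, 0, 0], [0, 0, 0], 0]

```text
time: 10.2
tcp_pos: [0.5757, 0.0808, 0.0543]
eef_rot: [-107.9, 90.0, 16.8]
contact_force: [0.8, 0.5, 2.9]
grip_width: 0.0004
```

Call:
servo_tool:
  moves:
    - [[0, 0, 0], [0.05, 0, 0], 0]
    - [[0, 0, 0], [0.05, 0, 0], 0]
    - [[0, 0, 0], [0.03, 0, 0], 0]
    - [[0, 0, 0], [0, 0, 0], 0]
    - [[0, 0, 0], [0, 0, 0], 0]

```text
time: 10.7
tcp_pos: [0.5757, 0.0808, 0.0512]
eef_rot: [-120.3, 89.9, 4.4]
contact_force: [-0.4, 0.1, 7.5]
grip_width: 0.0002
```

Call:
servo_tool:
  moves:
    - [[0, 0, 0], [0.02, 0, 0], 0]
    - [[0, 0, 0], [0, 0, 0], 0]
    - [[0, 0, 0], [0, 0, 0], 0]

```text
time: 11.0
tcp_pos: [0.5757, 0.0808, 0.0508]
eef_rot: [-121.1, 89.9, 3.7]
contact_force: [-1.9, 1.0, 8.7]
grip_width: 0.0006
```

Call:
servo_tool:
  moves:
    - [[0, 0, 0], [-0.3, 0, 0], 0]
    - [[0, 0, 0], [-0.7, 0, 0], 0]
    - [[0, 0, 0], [-1, 0, 0], 0]
    - [[0, 0, 0], [-1, 0, 0], 0]
    - [[0, 0, 0], [0, 0, 0.7], 0]
    - [[0, 0, 0], [0, -0.08, 1], 0]
    - [[0, 0, 0], [0, 0, 1], 0]
    - [[0, 0, 0], [0, 0, 1], 0]
    - [[0, 0, 0], [0, 0, 1], 0]
    - [[0, 0, 0], [0, 0, 0.8], 0]
    - [[0, 0, 0], [0, 0, 0.45], 0]
    - [[0, 0, 0], [0, 0, 0], 0]

```text
time: 12.2
tcp_pos: [0.4747, 0.2294, 0.1394]
eef_rot: [85.9, 89.9, -149.3]
contact_force: [0.4, 0.6, 0.1]
grip_width: 0.0005
```

```bash
python3 - <<'E'
from h import *
np.set_printoptions(precision=4,suppress=True)
s,R=tool()
print(s['tcp_pos'],s['contact_force'],R.T@(np.array([.476,.2287,.064])-s['tcp_pos'])/.03)
im=r.capture("scene");cv2.imwrite("pics/scene4.png",cv2.resize(im[90:290,120:370,::-1],None,fx=3,fy=3,interpolation=cv2.INTER_CUBIC))
E
```

```text
[0.4747 0.2294 0.1394] [0.4163 0.5555 0.1385] [ 2.513  -0.0243 -0.045 ]
```

View pics/scene4.png

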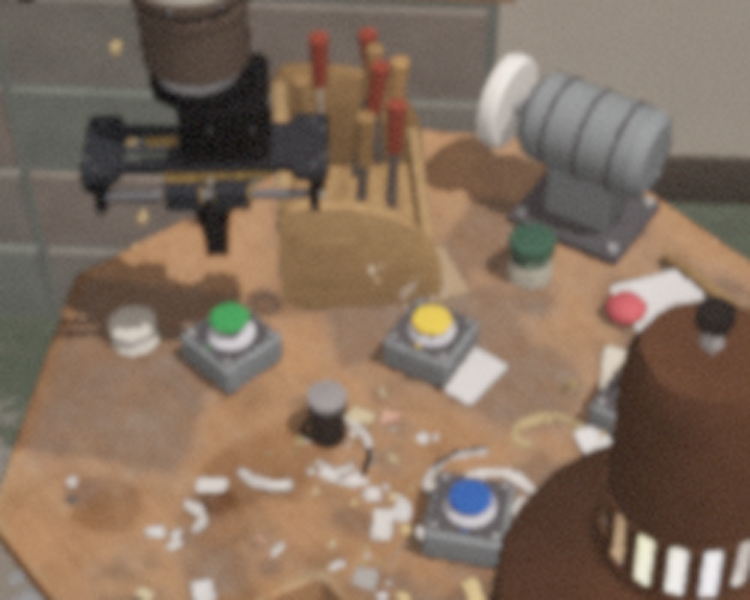

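Yellow cap is now 7 crop pixels lower at (433,320), as 8 mm of travel gives. Boxes and bystanders are in place, with the tip (215,248) above green (231,318).

Call:
servo_tool:
  moves:
    - [[0, 0, 0], [0.5, -0.02, -0.04], 0]
    - [[0, 0, 0], [0.8, 0, 0], 0]
    - [[0, 0, 0], [0.7, 0, 0], 0]
    - [[0, 0, 0], [0.3, 0, 0], 0]
    - [[0, 0, 0], [0.2, 0, 0], 0]
    - [[0, 0, 0], [0.05, 0, 0], 0]
    - [[0, 0, 0], [0, 0, 0], 0]

```text
time: 12.95
tcp_pos: [0.4774, 0.2282, 0.0637]
eef_rot: [-91.3, 89.9, 33.4]
contact_force: [0.3, 0.6, -0.1]
grip_width: 0.0006
```

Call:
servo_tool:
  moves:
    - [[0, 0, 0], [0.05, 0, 0], 0]
    - [[0, 0, 0], [0.05, 0, 0], 0]
    - [[0, 0, 0], [0.05, 0, 0], 0]
    - [[0, 0, 0], [0.05, 0, 0], 0]
    - [[0, 0, 0], [0.05, 0, 0], 0]
    - [[0, 0, 0], [0.05, 0, 0], 0]
    - [[0, 0, 0], [0.05, 0, 0], 0]
    - [[0, 0, 0], [0, 0, 0], 0]
    - [[0, 0, 0], [0, 0, 0], 0]

```text
time: 13.85
tcp_pos: [0.4772, 0.2284, 0.0527]
eef_rot: [-81.8, 90.0, 42.9]
contact_force: [0.7, 0.6, 2.4]
grip_width: 0.0007
```

Call:
servo_tool:
  moves:
    - [[0, 0, 0], [0.05, 0, 0], 0]
    - [[0, 0, 0], [0.04, 0, 0], 0]
    - [[0, 0, 0], [0, 0, 0], 0]
    - [[0, 0, 0], [0, 0, 0], 0]

```text
time: 14.25
tcp_pos: [0.4772, 0.2284, 0.0509]
eef_rot: [-101.2, 89.9, 23.5]
contact_force: [-1.2, 0.8, 7.9]
grip_width: 0.0006
```

Call:
servo_tool:
  moves:
    - [[0, 0, 0], [0.02, 0, 0], 0]
    - [[0, 0, 0], [0, 0, 0], 0]
    - [[0, 0, 0], [0, 0, 0], 0]

```text
time: 14.55
tcp_pos: [0.4772, 0.2284, 0.0505]
eef_rot: [-98.7, 89.9, 26.0]
contact_force: [-1.8, 0.7, 10.1]
grip_width: 0.0005
```

Call:
servo_tool:
  moves:
    - [[0, 0, 0], [-0.3, 0, 0], 0]
    - [[0, 0, 0], [-0.7, 0, 0], 0]
    - [[0, 0, 0], [-1, 0, 0], 0]
    - [[0, 0, 0], [-1, 0, 0], 0]
    - [[0, 0, 0], [-1, 0, 0], 0]
    - [[0, 0, 0], [-0.5, 0, 0.7], 0]
    - [[0, 0, 0], [0, 0, 1], 0]
    - [[0, 0, 0], [0, 0, 1], 0]
    - [[0, 0, 0], [0, 0, 1], 0]
    - [[0, 0, 0], [0, 0, 0.5], 0]
    - [[0, 0, 0], [0, 0, 0], 0]
    - [[0, 0, 0], [0, 0, 0], 0]

```text
time: 15.75
tcp_pos: [0.4049, 0.3312, 0.184]
eef_rot: [108.8, 89.9, -126.5]
contact_force: [0.0, 0.5, 0.0]
grip_width: 0.0005
```

```bash
python3 - <<'E'
from h import *
np.set_printoptions(precision=3,suppress=True)
i0=[cv2.imread(f"pics/{n}0.png")[:,:,::-1].copy() for n in("top","scene")]
i1=[r.capture(n) for n in("top","scene")]
for k,a,b in(("blue",(313,257),(276,255)),("yellow",(256,187),(264,194)),("green",(187,229),(197,196)),("red",(341,175),None)):
    print(k,"top d",blob("top",i1[0],a)[0]-blob("top",i0[0],a)[0],*( ["scene d",blob("scene",i1[1],b,11)[0]-blob("scene",i0[1],b,11)[0]] if b else []))
cv2.imwrite("pics/end.png",np.hstack([cv2.resize(i1[0][90:290,120:370,::-1],None,fx=1.6,fy=1.6),cv2.resize(i1[1][90:290,120:370,::-1],None,fx=1.6,fy=1.6)]))
E
```

```text
blue top d [-0.798 -0.537] scene d [-0.075  1.457]
yellow top d [0.041 0.684] scene d [0.408 4.011]
green top d [0.86  0.015] scene d [0.154 1.625]
red top d [-0.038  0.017]
```

View pics/end.png

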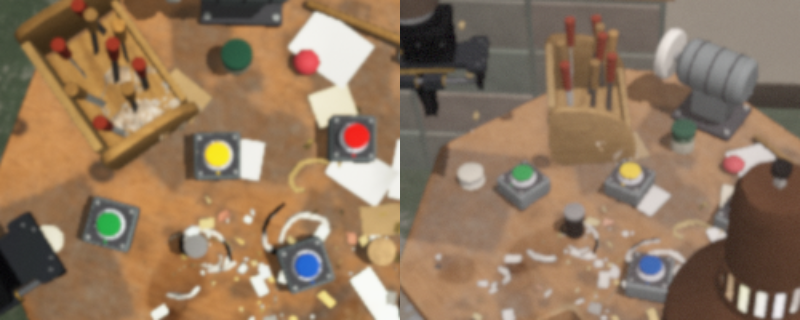

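All three caps sit lower. The red button has not moved, everything stands where it was, and the arm is clear (right: green (522,174), yellow (630,170), blue (650,266)).

```bash
python3 -c "
from rig import r
print(r.sign_off(), r.state()['time'])"
```

```text
the job is handed in; nothing more can be done
the job is handed in; nothing more can be done
```

I pressed the blue, yellow and green buttons in that order with the closed fingertips. Each was pushed to its stop (last readings about 9.3, 8.7 and 10.1 N), then the arm withdrew and I handed the job in; the run took about 16 of the 64 s.

- **Final pictures:** all three caps are lower than at the start. The red button is unchanged, shifted by less than 0.05 px, and the boxes and bystanders look unmoved. The contact force after withdrawing was about zero.
- **Disagreement:** the image drops were uneven. The scene camera gave 1.5 px for blue, 4.0 px for yellow and 1.6 px for green, where about 2.5 px was expected. I put this down to rough colour-blob edges, because the force rise at the stop height was clear for all three buttons.
- **Not certain:** the last green reading was 0.1 N over the advised 7 to 10 N, well under the 25 N limit.

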